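Hold the tiffin's bayonet lid at its vent position

TASK

Put the loose bayonet lid on the tiffin: drop its two lugs through the slots in the mouth until the lid sits flush on the rim, then turn it clockwise (seen from above) half of its quarter turn, so that its bar points at the single pips, to let the steam out. Stop there, well before it clicks into the lock, and finish while still gripping the lid and holding it at that half-way position against its return spring; do not let go. Leave everything else on the crate where it is.

Things in the scene. Friction and masses are not known exactly. Their poses are not given: they have to be found in the camera images.
- lid_grip (a point): Grip point of the loose lid: middle of its upright black bar, which is 54 mm long (x), 14 mm thick (y, grip across this), 36 mm tall. The point is 12 mm below the bar's top, 24 mm above the cap's top face, 29 mm above the cap's underside, 44 mm above the plug's underside. z is the lid's axis, up. The lid is the same after a half turn.
- lid: The lid: steel cap 100 mm across, 5 mm thick; below it a plug 77 mm across, 15 mm deep, on which it stands on the crate at first. Two lugs at the plug's foot reach 46 mm from the axis, 14 mm wide, 5 mm tall, at +x and -x, under the bar's ends. About 0.16 kg (varies). Origin: centre of the plug's underside.
- tiffin_mouth (a point): Centre of the mouth, level with the rim's top, z up, of a round two-tier steel tiffin, 124 mm across, rim 128 mm above the crate; it is fixed. The mouth is 82 mm across inside a 7 mm thick flange, collar 106 mm outside. Two slots cut the flange at +x and -x, 22 mm wide at their narrowest, reaching 51 mm from the axis. A rib outside the collar marks each slot.
- tiffin: The tiffin, origin on the crate under the mouth, same axes. Lever clamp on its -x side, in line with the slots. The lid goes in with its bar along x, either way round; home, the cap lies on the rim (lid_grip 29 mm over the mouth point) with 3 mm of play up. It turns clockwise only (negative about z); a stop blocks the other way.
- half_pip (a point): One of the two single pips (6 mm knobs) on the shoulder outside the collar, each 45 degrees clockwise of a slot and 57 mm from the axis: the bar points at them when half way. The pairs of pips, 90 degrees clockwise of the slots, mark the locked position.
- vent_ring (a joint): Angle (rad) of the sprung ring in the mouth that the lugs push: 0 at rest; moves once the lid is some 0.15 clockwise of the slots, then equals the lid's clockwise angle less about 0.15 (0.64 at half way). It pushes back with 0.10 N m at first, 0.14 at half way. From about 0.92 the lock balls resist too; it clicks at about 1.42.
- ashtray: Green ceramic ashtray, 104 mm in diameter, 28 mm tall, origin at the centre of its underside; bystander at the back edge.
- spoon: Red plastic measuring spoon, 130 mm long; bystander at the back edge.
- key: Brass-toned door key, 65 mm long, 4 mm thick, lying flat; bystander between the lid and the tiffin, on the robot's side.
- stone: Smooth grey river stone, 72 mm wide, 31 mm tall; bystander between the lid and the tiffin, on the far side.
- mug: White mug, 80 mm in diameter, 88 mm tall; bystander at the back right.
- jar: Glass jar with a steel cap, 48 mm in diameter, 75 mm tall; bystander at the left.
- matchbox: Cardboard matchbox 55 x 36 x 16 mm; bystander at the right.
Things that resemble listed ones, but are neither listed nor needed, are in the scene too. Leave any brown or yellow look-alike of the lid alone.

How it is judged (in metres and radians):
On the way:
1. the lid sits fully home on the rim, its lugs through the slots and not yet turned (within 17 degrees), in the gripper (z of lid_grip in the frame of tiffin_mouth below 0.032 m and horizontal distance between lid_grip and tiffin_mouth below 0.006 m and angle between lid_grip's own z axis and vertical below 0.12 rad and angle between the x axis of lid_grip and the x axis of tiffin_mouth, either way round below 0.3 rad and contact force between the fingers and lid above 1 N), for 0.1 s.
At the end, for the whole second after the job is handed in: Lid home on the rim (3 mm in height, 6 mm sideways, 7 degrees of tilt), turned clockwise from the slots by 45 degrees within about 12, pushing the ring, at rest and still held by the gripper (over 1 N); bystanders within 25 mm of where they began (z of lid_grip in the frame of tiffin_mouth below 0.032 m and horizontal distance between lid_grip and tiffin_mouth below 0.006 m and angle between lid_grip's own z axis and vertical below 0.12 rad and angle between the x axis of lid_grip and the x axis of tiffin_mouth, either way round between 0.56 and 1 rad and value of joint vent_ring between 0.36 and 0.9 rad and angular speed of lid below 0.4 rad/s and contact force between the fingers and lid above 1 N and distance of each of ashtray, spoon, key, stone, mug, jar, matchbox from where it was at the start of the episode below 0.025 m); the arm keeps its last pose, push and grip.
It fails at once if the lid is turned into the lock click (value of joint vent_ring above 1.1 rad).
It also fails if it takes over 45 s, if anything falls off the work surface, if the arm or the gripper's body presses on something with over 40 N, if the wrist force passes 120 N, or if a joint passes its speed limit or range.

ROBOT

A 7-joint arm with a two-finger parallel gripper is mounted at the origin on the work surface. World frame = base frame: x ahead of the robot, y to its left, z up, the work surface at z = 0. Lengths are in mm, angles in rad, forces in N, time in s.
With the tool pointing down it reaches from about 425 to 875 mm from the base axis. Payload 9.9 kg.
Tool frame: the origin (TCP) lies between the finger pads; the fingertips stand 19 mm ahead of it and the grasp point (between the pads) is the TCP; z points along the fingers, y is the line along which they close (so a half turn about z gives the same grasp; the last joint's range is limited). The gripper opens to 85 mm and grips with 20 to 120 N. Pads are 22 mm wide; open, the fingers measure 114 mm over their backs; the gripper's body (76 mm by 85 mm) begins 54 mm behind the grasp point. The pads swing forward as they close: fully open they stand 13 mm farther back than shut.
Start: joints at [-1.334, 0.576, 0.025, 1.437, -0.015, 1.129, -0.057], TCP at [212.838, 640.57, 250.289] pointing down, gripper open.
Joint ranges: [-2.76, 2.76], [-0.34, 2.15], [-1.52, 1.57], [0.19, 2.46], [-1.09, 4.23], [0.17, 1.99], [-2.82, 2.82]. Speed limits (rad/s): [2.22, 2.22, 3.01, 3.01, 3.14, 3.14, 3.14].

INTERFACE

Orientations are given as [roll, pitch, yaw] about the fixed x, y, z axes, in that order (R = Rz(yaw) Ry(pitch) Rx(roll)).
In Python, from workcell import state, optics, order gives the robot as it stands. The module is installed in compiled form; this text tells all that it offers.
- The arm moves only by the tool arm_command, never from a script. Its argument "targets" is a list of rows, each an object with "offset": the shift along the tool's x, y, z in m, a list of three; "twist": the turn about the tool's z in degrees; "fingers": the opening, from 0 (shut) to 1 (fully open). A call has 1 to 12 rows; each row shifts and turns the commanded pose from where the row before left it, along the tool's axes as they then stand; what a row does not reach is not made up. A row lasts 1/8 s, in which the tool goes at most 62.5 mm and 10.7 degrees, less where a joint would pass 70% of its speed; a pose out of reach is approached as far as the arm can. A call with a gripper value outside its range is refused whole. The fingers move at their own pace and stop on an object; the grip force is fixed at half the most. Time passes only in rows, so rows that do not move let the fingers close. It gives the time, the measured TCP pose, the force, the opening and the grip force at its end, in the units of the state.
- state(): the state, without advancing time (a new reading comes with each control period).
- optics.camera(name): name is "side" or "top"; returns a dict with "image" (400x640x3 uint8, red, green, blue), "fov_y" (degrees; the focal length in pixels is half the picture's height over the tangent of half this angle, whatever the lens; pixels are square), "cx", "cy" (the principal point, pixels), "cam_to_world" (4x4, takes a point from camera to world coordinates). Camera axes: x right, y down, z forward; pixel columns grow to the right and rows downward; lengths in mm; the calibration is good to about 2 mm. A picture is of the moment at which its call begins. There is no depth.
- order.sign_off(): hands the job in; it is judged then, once.
The state is a dict: "t": time; "joint_positions": joint angles; "qvel": joint speeds; "effort": joint torques, N m; "position": TCP position; "eef_rot": TCP orientation; "contact_force": force on the tool from outside, world axes, zero at the start; "wrist_torque": the same for the moment, N m; "finger_gap": opening from 0.0 (shut) to 1.0 (fully open); "grip_force": force on a finger pad.
Only numpy, scipy, OpenCV 4.12 (cv2) and the standard library are available. Lean on these libraries where they do the work, as an engineer would, in place of code of your own. Each camera call takes 0.05 s, during which the arm holds its last target. There are 200 camera calls.

## Working session

There is one attempt and no reset: what is moved stays moved. The work goes in short steps, Python scripts to look and compute and a tool call to move; the robot and the scene stay as the last step left them, time stands still between calls to the robot, and variables do not carry over. Pictures are saved under pics/ and viewed, at most 10 in all, crops included, and the job is handed in when it is done.

Besides the shell and the picture viewer there is one more tool, called after "Call:" as name([rows], argument=value, ...), one row to a line, values as JSON. arm_command: Moves the arm, as the interface text tells. Its arguments: {"type":"object","properties":{"targets":{"type":"array","items":{"type":"object","properties":{"offset":{"type":"array","items":{"type":"number"}},"twist":{"type":"number"},"fingers":{"type":"number"}}}}},"required":["targets"]}

```bash
mkdir -p pics; cat > h.py <<'E'
import numpy as np, cv2
from workcell import state, optics, order
def cam(n):
    c=optics.camera(n); c['f']=200/np.tan(np.radians(c['fov_y'])/2); c['T']=np.array(c['cam_to_world']); return c
def save(c,p): cv2.imwrite(p,np.ascontiguousarray(c['image'][:,:,::-1]))
def ray(c,u,v):
    d=c['T'][:3,:3]@np.array([(u-c['cx'])/c['f'],(v-c['cy'])/c['f'],1]); return c['T'][:3,3],d/np.linalg.norm(d)
def plane(c,u,v,z):
    o,d=ray(c,u,v); return o+d*(z-o[2])/d[2]
def tri(r):
    A=np.zeros((3,3));b=np.zeros(3)
    for o,d in r:
        P=np.eye(3)-np.outer(d,d);A+=P;b+=P@o
    x=np.linalg.solve(A,b); return x,[np.linalg.norm((np.eye(3)-np.outer(d,d))@(x-o)) for o,d in r]
def proj(c,p):
    q=np.linalg.inv(c['T'])@np.r_[p,1]; return c['cx']+c['f']*q[0]/q[2],c['cy']+c['f']*q[1]/q[2]
E
python3 - <<'E'
from h import *
for n in('top','side'):
    c=cam(n);save(c,f'pics/{n}0.png');print(n,c['fov_y'],c['cx'],c['cy'],c['T'].round(3).tolist())
print(state())
E
```

```text
top 57.29093588836854 322.81372462916573 195.2651341040148 [[0.004, -0.999, 0.04, 530.752], [-0.999, -0.005, -0.036, 23.847], [0.036, -0.04, -0.999, 1133.827], [0.0, 0.0, 0.0, 1.0]]
side 53.0994340201848 316.7155299789263 203.24411191404712 [[0.956, -0.187, 0.224, 362.802], [-0.292, -0.637, 0.714, -663.477], [0.009, -0.748, -0.664, 720.804], [0.0, 0.0, 0.0, 1.0]]
{'t': 0.1, 'joint_positions': array([-1.33379004,  0.57645132,  0.02486498,  1.43780902, -0.014992  ,
        1.12901327, -0.05650505]), 'qvel': array([ 0.00051161, -0.00368338, -0.00062958, -0.001166  ,  0.00149353,
       -0.00107728,  0.00033125]), 'effort': array([ 5.74230304e-03, -7.67304611e+01,  2.25767814e+00, -2.86606193e+01,
        1.57596875e-02,  8.58485699e-03,  3.12104783e-05]), 'position': array([212.73436141, 640.20592893, 249.53235469]), 'eef_rot': array([-3.14009946e+00,  9.32746403e-05,  2.82080273e+00]), 'contact_force': array([ 0.18333156, -0.06237881, -0.12212391]), 'wrist_torque': array([ 0.0089158 ,  0.03226529, -0.03335977]), 'grip_force': 0.0, 'finger_gap': 0.9973787141729928}
```

View pics/top0.png

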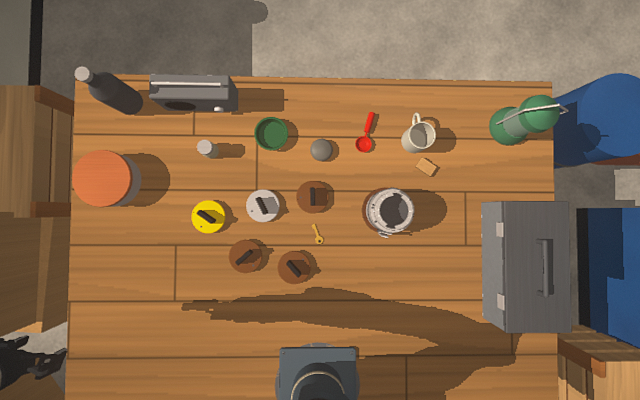

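View pics/side0.png

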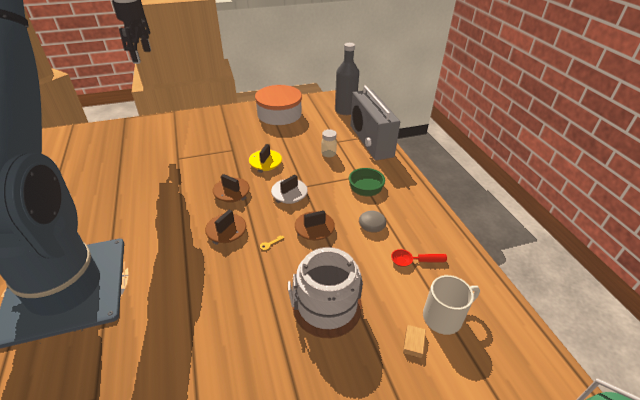

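The top view shows the steel lid at (263,206), a yellow look-alike at (208,216) and brown ones at (315,196), (249,256) and (296,267). The tiffin is at (391,212). In the side view the steel lid is at (290,189) and the tiffin at (328,285). Only the grey-white one fits "steel cap, black bar". I'll confirm it and read the marks in one enlarged composite.

```bash
python3 - <<'E'
import cv2,numpy as np
t=cv2.imread('pics/top0.png');s=cv2.imread('pics/side0.png')
def cr(im,u,v,k,w,h): return cv2.resize(im[v-h//2:v+h//2,u-w//2:u+w//2],None,fx=k,fy=k,interpolation=cv2.INTER_CUBIC)
a=np.hstack([cr(t,264,206,5,80,56),cr(s,290,190,5,80,56)])
b=np.hstack([cr(t,390,212,5,80,64),cr(s,326,288,4,100,80)])
cv2.imwrite('pics/crop.png',np.vstack([a,b]))
E
```

```text
(no output)
```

View pics/crop.png

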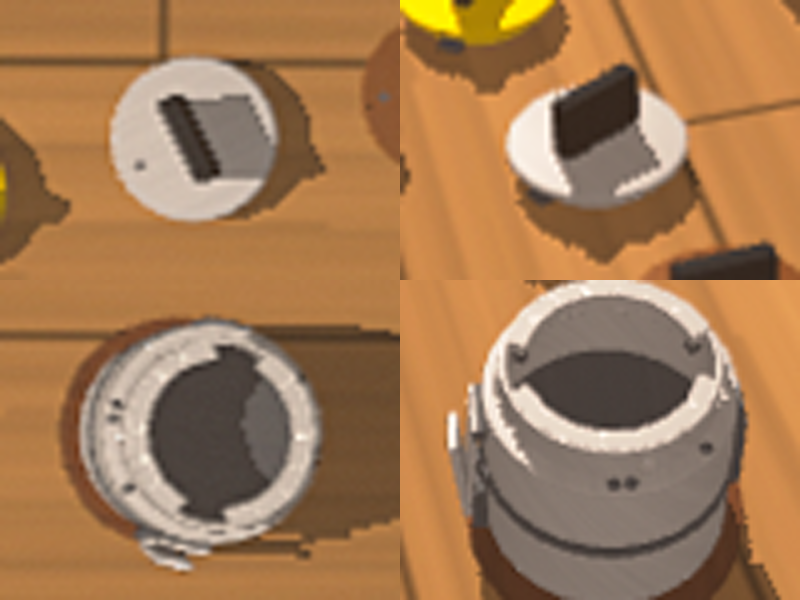

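The crop confirms that the plain steel cap with the upright black bar is the lid. The tiffin's slots are near top pixels (397,194) and (391,227), with the clamp at the lower one. The single pips are at about (376,222) and (411,199). Next I'll measure all of these.

```bash
cat > meas.py <<'E'
from h import *
from scipy.optimize import least_squares
def comp(m,u,v):
    n,l=cv2.connectedComponents(m.astype(np.uint8),connectivity=4); return l==l[v,u]
def cont(m):
    return max(cv2.findContours(m.astype(np.uint8),cv2.RETR_EXTERNAL,cv2.CHAIN_APPROX_NONE)[0],key=len)[:,0].astype(float)
def circ(P,r=None,tol=2.5):
    k=np.ones(len(P),bool)
    for _ in range(6):
        s=least_squares(lambda q:np.hypot(*(P[k]-q[:2]).T)-(r or q[2]),[*np.median(P,0),45],loss='soft_l1').x
        k=abs(np.hypot(*(P-s[:2]).T)-(r or s[2]))<tol
    return s,k
def inter(a,b): return tri([a,b])
E
python3 - <<'E'
from meas import *
C={n:cam(n) for n in('top','side')}
seeds={'top':((252,206),(388,212)),'side':((278,190),(328,285))}
for n,c in C.items():
    hsv=cv2.cvtColor(c['image'],cv2.COLOR_RGB2HSV);S,V=hsv[...,1],hsv[...,2]
    u,v=seeds[n][0]
    box=np.zeros(S.shape,bool);box[v-28:v+28,u-30:u+45]=1
    m=comp((S<60)&(V>60)&box,u,v)
    h=cv2.convexHull(cont(m).astype(np.float32))
    print(n,'cap px',m.sum(),cv2.fitEllipse(cv2.convexHull(np.argwhere(m)[:,::-1].astype(np.float32))))
    bar=(V<75)&box; bar=max((bar&(cv2.connectedComponents(bar.astype(np.uint8))[1]==k) for k in range(1,cv2.connectedComponents(bar.astype(np.uint8))[0])),key=np.sum)
    print(' bar',bar.sum(),cv2.minAreaRect(np.argwhere(bar)[:,::-1].astype(np.float32)))
    u,v=seeds[n][1]
    print(' tiffin row V',V[v,u-35:u+36:1].tolist());print(' col V',V[v-35:v+36,u].tolist())
E
```

```text
top cap px 761 ((262.40228271484375, 205.3039093017578), (32.194576263427734, 32.71188735961914), 56.16830825805664)
 bar 86 ((261.88323974609375, 204.82118225097656), (17.459129333496094, 4.893388748168945), 64.98310089111328)
 tiffin row V [180, 180, 180, 181, 179, 180, 181, 183, 169, 127, 119, 123, 129, 186, 162, 136, 177, 173, 209, 216, 199, 162, 214, 216, 207, 218, 170, 93, 70, 74, 77, 75, 76, 75, 75, 75, 75, 74, 74, 74, 75, 75, 72, 76, 73, 71, 91, 100, 104, 102, 104, 103, 100, 100, 94, 173, 203, 202, 205, 187, 135, 109, 111, 111, 112, 110, 110, 111, 112, 110, 111]
 col V [170, 176, 179, 180, 183, 182, 181, 179, 179, 181, 165, 107, 162, 209, 199, 193, 206, 206, 212, 203, 79, 66, 74, 78, 78, 76, 75, 75, 78, 75, 75, 77, 74, 76, 74, 75, 77, 76, 76, 73, 76, 77, 77, 75, 74, 72, 71, 69, 70, 65, 118, 204, 184, 215, 206, 120, 159, 194, 151, 155, 170, 173, 180, 184, 179, 178, 177, 145, 111, 144, 177]
side cap px 495 ((288.7475280761719, 190.67837524414062), (23.975114822387695, 35.72394561767578), 85.18036651611328)
 bar 191 ((288.92926025390625, 183.87265014648438), (10.587015151977539, 20.008485794067383), 60.945396423339844)
 tiffin row V [156, 221, 146, 110, 94, 115, 185, 242, 244, 245, 247, 199, 134, 122, 124, 122, 117, 175, 203, 213, 228, 234, 234, 234, 235, 236, 238, 241, 243, 226, 219, 173, 158, 173, 162, 145, 141, 140, 155, 158, 158, 156, 188, 236, 240, 237, 234, 232, 231, 230, 230, 232, 229, 206, 190, 168, 133, 125, 125, 125, 130, 132, 131, 131, 132, 132, 109, 78, 67, 138, 205]
 col V [232, 207, 129, 134, 134, 132, 132, 133, 135, 136, 134, 135, 134, 135, 133, 111, 69, 73, 72, 72, 73, 72, 73, 72, 73, 72, 72, 72, 71, 71, 71, 70, 71, 70, 63, 145, 245, 232, 231, 230, 213, 153, 132, 136, 135, 136, 136, 124, 76, 83, 110, 142, 135, 136, 137, 136, 137, 137, 136, 136, 136, 134, 138, 139, 128, 63, 69, 97, 134, 134, 135]
```

```bash
python3 - <<'E'
from meas import *
K=4
up=lambda im:cv2.resize(im,None,fx=K,fy=K,interpolation=cv2.INTER_LINEAR)
dn=lambda p:(p+.5)/K-.5
seeds={'top':((252,206),(388,212)),'side':((278,190),(325,278))}
R={}
for n in('top','side'):
    c=cam(n);hsv=cv2.cvtColor(c['image'],cv2.COLOR_RGB2HSV);S,V=up(hsv[...,1]),up(hsv[...,2])
    # lid cap, hull edge on planes
    u,v=seeds[n][0];box=np.zeros(S.shape,bool);box[(v-30)*K:(v+30)*K,(u-30)*K:(u+45)*K]=1
    m=comp((S<70)&(V>60)&box,u*K,v*K); L=dn(cv2.convexHull(cont(m).astype(np.float32))[:,0])
    # mouth
    u,v=seeds[n][1];box[:]=0;box[(v-40)*K:(v+40)*K,(u-45)*K:(u+45)*K]=1
    M=dn(cont(comp((V<(150 if n=='top' else 180))&box,u*K,v*K)))
    R[n]=c,L,M
    for nm,Q,zs in(('lid',L,(15,20,25)),('mouth',M,(118,128,138))):
        for z in zs:
            P=np.array([plane(c,*q,z)[:2] for q in Q]); s,k=circ(P,tol=2)
            print(n,nm,z,s.round(1),k.sum(),len(P))
        if nm=='mouth':
            P=np.array([plane(c,*q,128)[:2] for q in Q]); s,k=circ(P,41); d=P-s[:2]; r=np.hypot(*d.T);a=np.degrees(np.arctan2(d[:,1],d[:,0]))
            print('  out', [(lo,round(float(r[(a>=lo)&(a<lo+8)].max()),1)) for lo in range(-180,180,8) if ((a>=lo)&(a<lo+8)).any() and r[(a>=lo)&(a<lo+8)].max()>43.5])
            k=r>45
            z=np.exp(2j*np.radians(a[k]));print('  slot axis',np.degrees(np.angle(z.mean()))/2, 'per-slot',[np.degrees(np.angle(np.exp(1j*np.radians(a[k&(sg*d[:,0]>0)])).mean())) for sg in(1,-1)])
    # bar (dark)
    u,v=seeds[n][0];box[:]=0;box[(v-30)*K:(v+30)*K,(u-20)*K:(u+28)*K]=1
    b=(V<85)&(S>20)&box
    nn,l,st,_=cv2.connectedComponentsWithStats(b.astype(np.uint8)); i=1+np.argmax(st[1:,4])
    rr=cv2.minAreaRect(np.argwhere(l==i)[:,::-1].astype(np.float32)); print(n,'bar',dn(cv2.boxPoints(rr)).round(1).tolist())
E
```

```text
top lid 15 [544.5 167.2  49.7] 40 40
top lid 20 [544.4 166.6  49.5] 40 40
top lid 25 [544.4 165.9  49.2] 40 40
top mouth 118 [ 530.9 -210.2   40.6] 270 378
top mouth 128 [ 530.9 -207.9   40.2] 270 378
top mouth 138 [ 530.9 -205.6   39.8] 270 378
  out [(-180, 49.4), (-36, 47.7), (-28, 49.2), (-20, 49.9), (-12, 50.1), (-4, 49.6), (148, 49.5), (156, 50.0), (164, 50.2), (172, 49.9)]
  slot axis -11.758865571804504 per-slot [np.float64(-11.585341877451773), np.float64(168.04234603976582)]
top bar [[255.60000610351562, 198.10000610351562], [260.29998779296875, 195.8000030517578], [268.1000061035156, 211.89999389648438], [263.5, 214.1999969482422]]
side lid 15 [542.1 169.1  51. ] 22 31
side lid 20 [540.9 163.2  50.6] 22 31
side lid 25 [539.6 157.3  50.3] 22 31
side mouth 118 [ 533.4 -200.1   41.5] 377 520
side mouth 128 [ 530.6 -207.8   40.8] 377 520
side mouth 138 [ 527.8 -215.5   40.1] 377 520
  out [(-180, 50.3), (-36, 49.0), (-28, 49.3), (-20, 49.6), (-12, 49.3), (-4, 49.6), (4, 49.6), (148, 49.9), (156, 49.9), (164, 49.9), (172, 49.9)]
  slot axis -12.422117250535631 per-slot [np.float64(-12.305172511943253), np.float64(167.4704950804901)]
side bar [[277.0, 184.1999969482422], [295.1000061035156, 173.89999389648438], [300.70001220703125, 183.6999969482422], [282.6000061035156, 194.10000610351562]]
```

```bash
python3 - <<'E'
from h import *
t,s=cam('top'),cam('side')
a=[plane(t,255.6,198.1,56),plane(t,263.5,214.2,56)]
b=[plane(t,260.3,195.8,56),plane(t,268.1,211.9,56)]
d=[plane(s,277,184.2,56),plane(s,295.1,173.9,56)]
for p,q in(a,b,d): print(p.round(1),q.round(1),np.degrees(np.arctan2(*(q-p)[1::-1])),np.linalg.norm(q-p))
# bar silhouette centres: ray pair
print(tri([ray(t,261.9,205),ray(s,288.9,184)]))
print('cap centre tri',tri([ray(t,262.4,205.3),ray(s,288.75,190.5)]))
print('pips axis: ',[plane(t,376,221.6,112)[:2]-[530.8,-207.9],plane(t,410.6,199.4,112)[:2]-[530.8,-207.9]])
E
```

```text
[564.9 182.2  56. ] [517.9 158.7  56. ] -153.4570990429388 52.5446222986351
[571.7 168.6  56. ] [524.7 145.4  56. ] -153.75860675195833 52.453233987548884
[508.8 153.4  56. ] [565.9 183.2  56. ] 27.55812124295173 64.46298372549352
(array([544.33352995, 166.03873172,  38.86114831]), [np.float64(0.6852519569528671), np.float64(0.6852519569527341)])
cap centre tri (array([543.5751258 , 167.67416785,  14.82362103]), [np.float64(0.8552657040516768), np.float64(0.855265704051651)])
pips axis:  [array([-31.97274149,  45.87559675]), array([ 30.68695095, -52.34297999])]
```

```bash
cat >> h.py <<'E'
def to(x,y,z,yaw):
    s=state();R=cv2.Rodrigues(np.zeros(3))[0]
    from scipy.spatial.transform import Rotation as Ro
    R=Ro.from_euler('xyz',s['eef_rot']).as_matrix()
    d=np.array([x,y,z])-s['position']; w=(yaw-np.degrees(s['eef_rot'][2])+180)%360-180
    print('t',round(s['t'],2),'pos',s['position'].round(1),'rpy',np.degrees(s['eef_rot']).round(1),'F',s['contact_force'].round(1),'M',s['wrist_torque'].round(2),'gap',round(s['finger_gap'],3),'grip',round(s['grip_force'],1),'q',s['joint_positions'].round(2))
    print('tool offset mm',(R.T@d).round(1),'twist',round(-w,1))
E
python3 -c "
from h import *
to(544.2,166.6,150,206.5)"
```

```text
t 0.4 pos [212.8 640.5 250.2] rpy [-180.     0.   161.6] F [-0.2 -0.8  0.2] M [-0.02 -0.04  0.02] gap 1.001 grip 0.0 q [-1.33  0.58  0.02  1.44 -0.01  1.13 -0.06]
tool offset mm [-463.9 -345.2  100.3] twist -44.9
```

Call:
arm_command([
  {"offset": [-0.0464, -0.0345, 0.005], "fingers": 0.6},
  {"offset": [-0.0464, -0.0345, 0.005], "fingers": 0.6},
  {"offset": [-0.0464, -0.0345, 0.005], "fingers": 0.6},
  {"offset": [-0.0464, -0.0345, 0.005], "fingers": 0.6},
  {"offset": [-0.0464, -0.0345, 0.005], "fingers": 0.6},
  {"offset": [-0.0464, -0.0345, 0.005], "fingers": 0.6},
  {"offset": [-0.0464, -0.0345, 0.005], "fingers": 0.6},
  {"offset": [-0.0464, -0.0345, 0.005], "fingers": 0.6},
  {"offset": [-0.0464, -0.0345, 0.005], "fingers": 0.6},
  {"offset": [-0.0464, -0.0345, 0.005], "fingers": 0.6},
  {"offset": [0, 0, 0], "fingers": 0.6},
])

```text
invalid input
```

Call:
arm_command([
  {"twist": -9},
  {"twist": -9},
  {"twist": -9},
  {"twist": -9},
  {"twist": -9},
  {"offset": [0, 0, 0]},
  {"offset": [0, 0, 0]},
])

```text
invalid input
```

```bash
python3 -c "
from h import *
to(544.2,166.6,100,206.5)"
```

```text
t 0.4 pos [212.8 640.5 250.2] rpy [-180.     0.   161.6] F [-0.2 -0.8  0.2] M [-0.02 -0.04  0.02] gap 1.001 grip 0.0 q [-1.33  0.58  0.02  1.44 -0.01  1.13 -0.06]
tool offset mm [-463.9 -345.2  150.3] twist -44.9
```

Call:
arm_command([
  {"offset": [-0.0464, -0.0345, 0.005], "twist": 0, "fingers": 0.6},
  {"offset": [-0.0464, -0.0345, 0.005], "twist": 0, "fingers": 0.6},
  {"offset": [-0.0464, -0.0345, 0.005], "twist": 0, "fingers": 0.6},
  {"offset": [-0.0464, -0.0345, 0.005], "twist": 0, "fingers": 0.6},
  {"offset": [-0.0464, -0.0345, 0.005], "twist": 0, "fingers": 0.6},
  {"offset": [-0.0464, -0.0345, 0.005], "twist": 0, "fingers": 0.6},
  {"offset": [-0.0464, -0.0345, 0.005], "twist": 0, "fingers": 0.6},
  {"offset": [-0.0464, -0.0345, 0.005], "twist": 0, "fingers": 0.6},
  {"offset": [-0.0464, -0.0345, 0.005], "twist": 0, "fingers": 0.6},
  {"offset": [-0.0464, -0.0345, 0.005], "twist": 0, "fingers": 0.6},
  {"offset": [0, 0, 0], "twist": 0, "fingers": 0.6},
])

```text
t: 1.78
position: [546.8, 161.2, 200.0]
eef_rot: [-3.139, 0.002, 2.812]
contact_force: [0.6, 0.3, -0.2]
finger_gap: 0.602
grip_force: 0.0
```

Call:
arm_command([
  {"offset": [0, 0, 0.01], "twist": -9, "fingers": 0.6},
  {"offset": [0, 0, 0.01], "twist": -9, "fingers": 0.6},
  {"offset": [0, 0, 0.01], "twist": -9, "fingers": 0.6},
  {"offset": [0, 0, 0.01], "twist": -9, "fingers": 0.6},
  {"offset": [0, 0, 0.01], "twist": -9, "fingers": 0.6},
  {"offset": [0, 0, 0], "twist": 0, "fingers": 0.6},
  {"offset": [0, 0, 0], "twist": 0, "fingers": 0.6},
])

```text
t: 2.65
position: [544.4, 167.2, 150.7]
eef_rot: [3.141, 0.0, -2.68]
contact_force: [0.6, -0.3, 0.1]
finger_gap: 0.598
grip_force: 0.0
```

```bash
python3 -c "
from h import *
to(544.2,166.6,46,206.5)
c=cam('side');t=cam('top')
cr=lambda c,u,v:cv2.resize(c['image'][v-50:v+50,u-65:u+65,::-1],None,fx=3,fy=3)
cv2.imwrite('pics/a.png',np.hstack([cr(c,290,180),cr(t,263,206)]))"
```

```text
t 2.65 pos [544.4 167.2 150.7] rpy [ 180.     0.  -153.6] F [ 0.6 -0.3  0.1] M [ 0.02 -0.03 -0.01] gap 0.598 grip 0.0 q [-0.28  0.53 -0.15  1.84  0.1   0.78  1.55]
tool offset mm [  0.6  -0.5 104.7] twist -0.1
```

View pics/a.png

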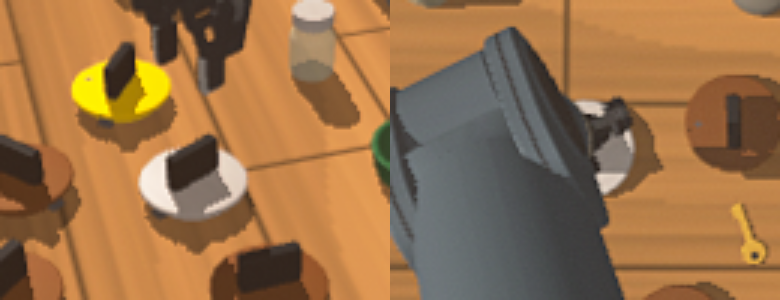

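The gripper is over the steel lid, with its fingers on either side of the bar. I'll descend and grip.

Call:
arm_command([
  {"offset": [0, -0.0005, 0.025], "twist": 0, "fingers": 0.6},
  {"offset": [0, 0, 0.025], "twist": 0, "fingers": 0.6},
  {"offset": [0, 0, 0.025], "twist": 0, "fingers": 0.6},
  {"offset": [0, 0, 0.015], "twist": 0, "fingers": 0.6},
  {"offset": [0, 0, 0.014], "twist": 0, "fingers": 0.6},
  {"offset": [0, 0, 0], "twist": 0, "fingers": 0.6},
  {"offset": [0, 0, 0], "twist": 0, "fingers": 0},
  {"offset": [0, 0, 0], "twist": 0, "fingers": 0},
  {"offset": [0, 0, 0], "twist": 0, "fingers": 0},
  {"offset": [0, 0, 0], "twist": 0, "fingers": 0},
  {"offset": [0, 0, 0], "twist": 0, "fingers": 0},
  {"offset": [0, 0, 0], "twist": 0, "fingers": 0},
])

```text
t: 4.25
position: [545.1, 166.6, 47.2]
eef_rot: [-3.141, 0.002, -2.677]
contact_force: [-1.3, -0.9, 6.4]
finger_gap: 0.154
grip_force: 59.5
```

```bash
python3 -c "
from h import *
to(544.2,166.6,220,206.5)"
```

```text
t 4.25 pos [545.1 166.6  47.2] rpy [-1.800e+02  1.000e-01 -1.534e+02] F [-1.3 -0.9  6.4] M [-0.05  0.2  -0.05] gap 0.154 grip 59.5 q [-0.3   0.67 -0.12  1.93  0.14  0.55  1.52]
tool offset mm [   0.6    0.4 -172.8] twist 0.1
```

Call:
arm_command([
  {"offset": [0, 0, -0.02], "twist": 0, "fingers": 0},
  {"offset": [0, 0, -0.03], "twist": 0, "fingers": 0},
  {"offset": [0, 0, -0.04], "twist": 0, "fingers": 0},
  {"offset": [0, 0, -0.04], "twist": 0, "fingers": 0},
  {"offset": [0, 0, -0.04], "twist": 0, "fingers": 0},
  {"offset": [0, 0, 0], "twist": 0, "fingers": 0},
  {"offset": [0, 0, 0], "twist": 0, "fingers": 0},
])

```text
t: 5.12
position: [544.1, 166.1, 215.7]
eef_rot: [-3.142, -0.001, -2.677]
contact_force: [-0.8, -0.3, -2.6]
finger_gap: 0.153
grip_force: 58.6
```

```bash
python3 -c "
from h import *
to(530.8,-207.9,217,168)"
```

```text
t 5.12 pos [544.1 166.1 215.7] rpy [-1.800e+02 -1.000e-01 -1.534e+02] F [-0.8 -0.3 -2.6] M [ 0.03  0.06 -0.05] gap 0.153 grip 58.6 q [-0.27  0.45 -0.16  1.77  0.09  0.93  1.57]
tool offset mm [ 179.4 -328.4   -1.1] twist 38.6
```

Call:
arm_command([
  {"offset": [0.0179, -0.0328, 0], "twist": 0, "fingers": 0},
  {"offset": [0.0179, -0.0328, 0], "twist": 0, "fingers": 0},
  {"offset": [0.0179, -0.0328, 0], "twist": 0, "fingers": 0},
  {"offset": [0.0179, -0.0328, 0], "twist": 0, "fingers": 0},
  {"offset": [0.0179, -0.0328, 0], "twist": 0, "fingers": 0},
  {"offset": [0.0179, -0.0328, 0], "twist": 0, "fingers": 0},
  {"offset": [0.0179, -0.0328, 0], "twist": 0, "fingers": 0},
  {"offset": [0.0179, -0.0328, 0], "twist": 0, "fingers": 0},
  {"offset": [0.0179, -0.0328, 0], "twist": 0, "fingers": 0},
  {"offset": [0.0179, -0.0328, 0], "twist": 0, "fingers": 0},
])

```text
t: 6.38
position: [530.6, -208.0, 214.6]
eef_rot: [3.139, -0.002, -2.677]
contact_force: [-0.5, 0.1, -0.7]
finger_gap: 0.152
grip_force: 58.6
```

Call:
arm_command([
  {"offset": [0, 0, 0], "twist": 8, "fingers": 0},
  {"offset": [0, 0, 0], "twist": 8, "fingers": 0},
  {"offset": [0, 0, 0], "twist": 8, "fingers": 0},
  {"offset": [0, 0, 0], "twist": 8, "fingers": 0},
  {"offset": [0, 0, 0], "twist": 6.5, "fingers": 0},
  {"offset": [0, 0, 0], "twist": 0, "fingers": 0},
  {"offset": [0, 0, 0], "twist": 0, "fingers": 0},
])

```text
t: 7.25
position: [531.1, -206.8, 215.4]
eef_rot: [-3.142, -0.002, 2.937]
contact_force: [1.0, -1.2, -1.6]
finger_gap: 0.151
grip_force: 58.8
```

```bash
python3 -c "
from h import *
to(530.8,-207.9,160,168)
c=cam('side');t=cam('top');save(c,'pics/s1.png');save(t,'pics/t1.png')
cr=lambda c,u,v:cv2.resize(c['image'][v-60:v+60,u-50:u+50,::-1],None,fx=4,fy=4)
cv2.imwrite('pics/b.png',np.hstack([cr(c,325,260),cr(t,395,212)]))"
```

```text
t 7.25 pos [ 531.1 -206.8  215.4] rpy [-1.800e+02 -1.000e-01  1.683e+02] F [ 1.  -1.2 -1.6] M [-0.03 -0.02 -0.05] gap 0.151 grip 58.8 q [ 0.24  0.46  0.07  1.77 -0.04  0.92  1.7 ]
tool offset mm [ 0.  -1.1 55.4] twist 0.3
```

View pics/b.png

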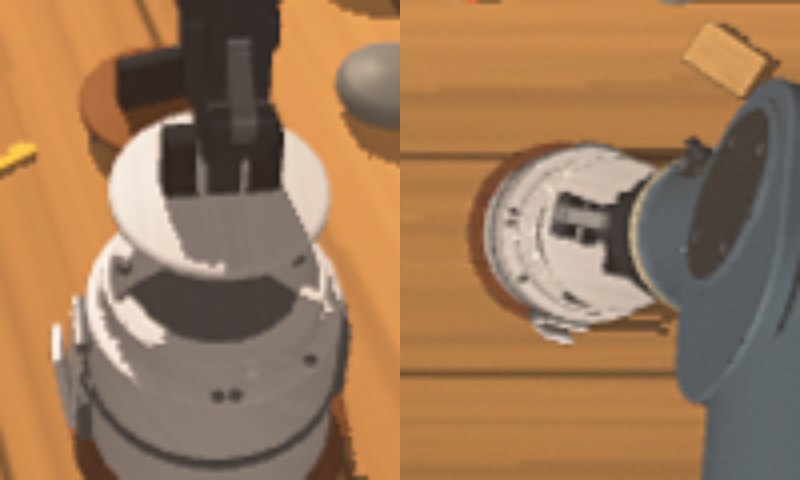

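```bash
python3 - <<'E'
from meas import *
c=cam('side');K=4
hsv=cv2.cvtColor(c['image'],cv2.COLOR_RGB2HSV)
S,V=[cv2.resize(hsv[...,i],None,fx=K,fy=K) for i in(1,2)]
# predicted ring of cap at the TCP axis, then nearest saturation/brightness edge along each radial
o=np.array([531.1,-206.8,188.]);P=[]
for a in np.radians(range(0,360,4)):
    d=np.array([np.cos(a),np.sin(a),0]); rr=np.arange(42,58,.4)
    w=[proj(c,o+r*d) for r in rr]
    s=np.array([[float(X[int(round((q[1]+.5)*K-.5)),int(round((q[0]+.5)*K-.5))]) for X in(S,V)] for q in w])
    g=np.abs(np.diff(s[:,0]))+np.abs(np.diff(s[:,1])); i=g.argmax()
    if s[:i+1,1].mean()>140 and s[:i+1,0].mean()<70: P.append((o+(rr[i]+.2)*d)[:2])
P=np.array(P); s,k=circ(P,tol=1.5); print(s.round(1),k.sum(),len(P), 'r fixed',circ(P,50,1.5)[0][:2].round(1))
E
```

```text
[ 530.5 -208.6   50.1] 49 59 r fixed [ 530.5 -208.6]
```

Call:
arm_command([
  {"offset": [0, -0.001, 0.01], "twist": 0.3, "fingers": 0},
  {"offset": [0, 0, 0.01], "twist": 0, "fingers": 0},
  {"offset": [0, 0, 0.01], "twist": 0, "fingers": 0},
  {"offset": [0, 0, 0.005], "twist": 0, "fingers": 0},
  {"offset": [0, 0, 0], "twist": 0, "fingers": 0},
  {"offset": [0, 0, 0], "twist": 0, "fingers": 0},
])

```text
t: 8.15
position: [531.5, -208.1, 181.5]
eef_rot: [-3.141, 0.0, 2.929]
contact_force: [-0.3, 0.7, -1.4]
finger_gap: 0.156
grip_force: 58.8
```

Call:
arm_command([
  {"offset": [0, 0, 0.004], "twist": 0, "fingers": 0},
  {"offset": [0, 0, 0.004], "twist": 0, "fingers": 0},
  {"offset": [0, 0, 0.002], "twist": 0, "fingers": 0},
  {"offset": [0, 0, 0], "twist": 0, "fingers": 0},
])

```text
t: 8.65
position: [531.2, -208.0, 171.1]
eef_rot: [-3.142, -0.0, 2.929]
contact_force: [-0.7, -0.5, -1.8]
finger_gap: 0.151
grip_force: 58.8
```

```bash
python3 -c "
from h import *
to(530.8,-207.9,160,168)"
```

```text
t 8.65 pos [ 531.2 -208.   171.1] rpy [-180.    -0.   167.8] F [-0.7 -0.5 -1.8] M [0.03 0.06 0.02] gap 0.151 grip 58.8 q [ 0.25  0.51  0.07  1.82 -0.05  0.82  1.69]
tool offset mm [ 0.4 -0.  11.1] twist -0.2
```

The plug is in the mouth (its bottom is about 4 mm below the rim) with no contact force. I'll keep lowering.

Call:
arm_command([
  {"offset": [0, 0, 0.003], "twist": 0, "fingers": 0},
  {"offset": [0, 0, 0.003], "twist": 0, "fingers": 0},
  {"offset": [0, 0, 0.003], "twist": 0, "fingers": 0},
  {"offset": [0, 0, 0.001], "twist": 0, "fingers": 0},
  {"offset": [0, 0, 0], "twist": 0, "fingers": 0},
  {"offset": [0, 0, 0], "twist": 0, "fingers": 0},
])

```text
t: 9.4
position: [531.4, -208.0, 161.4]
eef_rot: [-3.142, 0.0, 2.929]
contact_force: [-0.2, -0.3, -0.8]
finger_gap: 0.153
grip_force: 58.8
```

```bash
python3 -c "
from h import *
to(530.8,-207.9,160,168)"
```

```text
t 9.4 pos [ 531.4 -208.   161.4] rpy [-180.     0.   167.8] F [-0.2 -0.3 -0.8] M [ 0.01 -0.   -0.01] gap 0.153 grip 58.8 q [ 0.25  0.52  0.07  1.83 -0.05  0.79  1.7 ]
tool offset mm [ 0.6 -0.   1.4] twist -0.2
```

Call:
arm_command([
  {"offset": [0, 0, 0.001], "twist": 0, "fingers": 0},
  {"offset": [0, 0, 0.001], "twist": 0, "fingers": 0},
  {"offset": [0, 0, 0], "twist": 0, "fingers": 0},
  {"offset": [0, 0, 0], "twist": 0, "fingers": 0},
])

```text
t: 9.9
position: [531.4, -208.0, 160.1]
eef_rot: [-3.142, 0.001, 2.929]
contact_force: [-2.6, 0.6, 7.6]
finger_gap: 0.154
grip_force: 60.2
```

```bash
python3 -c "
from h import *
to(530.8,-207.9,160,168)"
```

```text
t 9.9 pos [ 531.4 -208.   160.1] rpy [-180.     0.   167.8] F [-2.6  0.6  7.6] M [ 0.3   0.56 -0.02] gap 0.154 grip 60.2 q [ 0.25  0.52  0.07  1.84 -0.05  0.79  1.7 ]
tool offset mm [0.6 0.  0.1] twist -0.2
```

Contact came at TCP z 160.1, which puts lid_grip at about 157. That is the home height, since lugs resting on the rim would read about 175. Now I'll turn clockwise in small steps.

Call:
arm_command([
  {"offset": [0, 0, 0], "twist": 4, "fingers": 0},
  {"offset": [0, 0, 0], "twist": 4, "fingers": 0},
  {"offset": [0, 0, 0], "twist": 4, "fingers": 0},
  {"offset": [0, 0, 0], "twist": 4, "fingers": 0},
  {"offset": [0, 0, 0], "twist": 4, "fingers": 0},
  {"offset": [0, 0, 0], "twist": 0, "fingers": 0},
])

```text
t: 10.65
position: [532.5, -207.6, 160.1]
eef_rot: [3.14, 0.002, 2.58]
contact_force: [0.8, 1.3, 5.5]
finger_gap: 0.148
grip_force: 59.8
```

```bash
python3 -c "
from h import *
to(530.8,-207.9,160,123)"
```

```text
t 10.65 pos [ 532.5 -207.6  160.1] rpy [1.799e+02 1.000e-01 1.478e+02] F [0.8 1.3 5.5] M [ 0.39 -0.13  0.02] gap 0.148 grip 59.8 q [ 0.18  0.52  0.17  1.84 -0.12  0.79  1.42]
tool offset mm [ 1.3 -1.2  0.1] twist 24.8
```

Call:
arm_command([
  {"offset": [0.0005, -0.0005, 0], "twist": 4, "fingers": 0},
  {"offset": [0, 0, 0], "twist": 4, "fingers": 0},
  {"offset": [0, 0, 0], "twist": 4, "fingers": 0},
  {"offset": [0, 0, 0], "twist": 4, "fingers": 0},
  {"offset": [0, 0, 0], "twist": 4, "fingers": 0},
  {"offset": [0, 0, 0], "twist": 4, "fingers": 0},
  {"offset": [0, 0, 0], "twist": 0, "fingers": 0},
  {"offset": [0, 0, 0], "twist": 0, "fingers": 0},
])

```text
t: 11.65
position: [532.1, -207.9, 160.2]
eef_rot: [3.139, 0.002, 2.163]
contact_force: [2.5, 2.0, 4.4]
finger_gap: 0.154
grip_force: 59.9
```

```bash
python3 -c "
from h import *
to(530.8,-207.9,160,123)
c=cam('side');t=cam('top');save(c,'pics/s2.png')
cr=lambda c,u,v:cv2.resize(c['image'][v-60:v+60,u-50:u+50,::-1],None,fx=4,fy=4,interpolation=cv2.INTER_CUBIC)
cv2.imwrite('pics/d.png',np.hstack([cr(c,325,270),cr(t,395,212)]))"
```

```text
t 11.65 pos [ 532.1 -207.9  160.2] rpy [1.799e+02 1.000e-01 1.239e+02] F [2.5 2.  4.4] M [ 0.29 -0.43  0.02] gap 0.154 grip 59.9 q [ 0.1   0.54  0.29  1.84 -0.21  0.79  1.09]
tool offset mm [ 0.7 -1.1  0.2] twist 0.9
```

View pics/d.png

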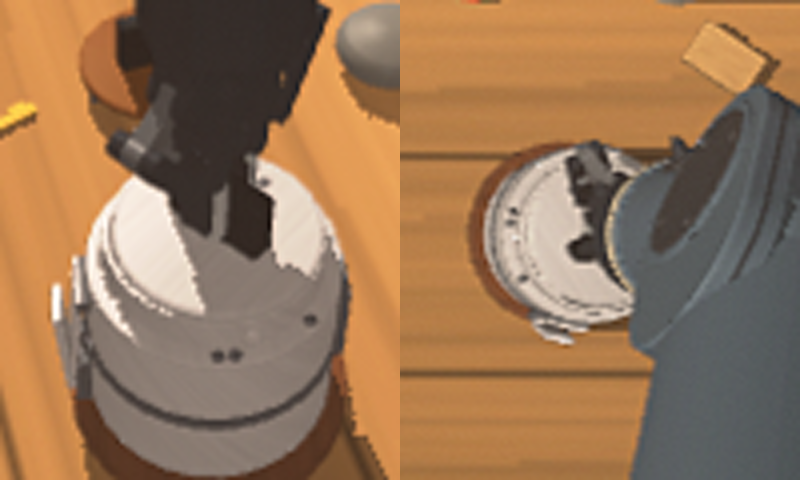

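```bash
python3 - <<'E'
from h import *
c=cam('side')
for a in(-56,-35,-12):
    d=np.array([np.cos(np.radians(a)),np.sin(np.radians(a)),0]);n=np.array([-d[1],d[0],0])
    for s in(-7,7):
        print(a,[tuple(np.round((np.array(proj(c,np.array([531.5,-208,z])+27*d+s*n))-[275,210])*4).astype(int)) for z in(133,169)])
g=cv2.cvtColor(c['image'],cv2.COLOR_RGB2GRAY)
cv2.imwrite('pics/e.png',cv2.resize(cv2.convertScaleAbs(c['image'][235:295,295:375,::-1],alpha=1.6,beta=30),None,fx=9,fy=9,interpolation=cv2.INTER_CUBIC))
to(530.8,-207.9,160,123)
E
```

```text
-56 [(np.int64(253), np.int64(262)), (np.int64(257), np.int64(211))]
-56 [(np.int64(271), np.int64(244)), (np.int64(275), np.int64(193))]
-35 [(np.int64(267), np.int64(249)), (np.int64(271), np.int64(199))]
-35 [(np.int64(275), np.int64(227)), (np.int64(279), np.int64(176))]
-12 [(np.int64(275), np.int64(232)), (np.int64(279), np.int64(181))]
-12 [(np.int64(271), np.int64(209)), (np.int64(275), np.int64(158))]
t 11.8 pos [ 532.1 -207.9  160.2] rpy [1.799e+02 1.000e-01 1.239e+02] F [2.6 1.5 5.4] M [ 0.43 -0.4   0.07] gap 0.153 grip 59.9 q [ 0.1   0.54  0.29  1.84 -0.21  0.79  1.09]
tool offset mm [ 0.7 -1.1  0.2] twist 0.9
```

View pics/e.png

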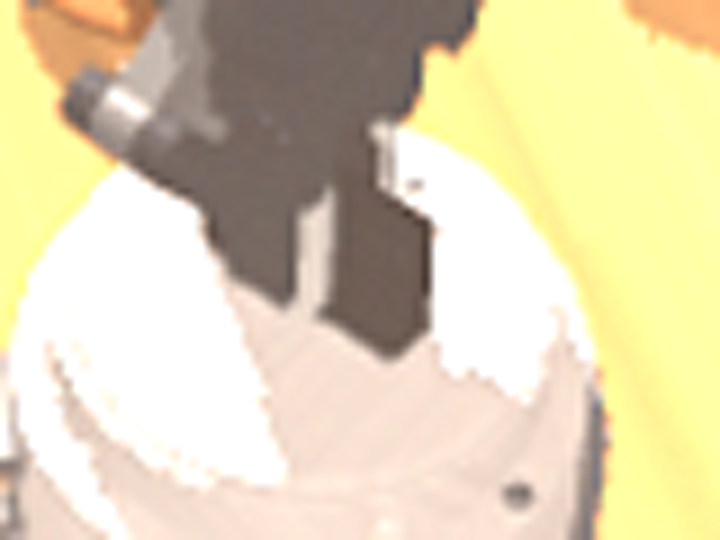

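The bar's end corner reads (253,260) and (270,247) in the d.png crop's coordinates. At a bar angle of −56° the predictions are (253,262) and (271,244), so the lid is turned about 44° from the slots. The cap is flush and the bar is still gripped at 60 N. Handing in.

```bash
python3 -c "
from h import *
print(order.sign_off())"
```

```text
the job is handed in; nothing more can be done
None
```

I put the steel lid home on the tiffin rim and turned it about 44° clockwise to the single pips. I handed it in at about 12 s, still gripping at 60 N; no verdict came back.

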